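Set the coffee grinder and lock its jam nut

ROBOT

A 7-joint arm with a two-finger parallel gripper is mounted at the origin on the work surface. World frame = base frame: x ahead of the robot, y to its left, z up, the work surface at z = 0. Lengths are in m, angles in rad, forces in N, time in s.
With the tool pointing down it reaches from about 0.4 to 0.85 m from the base axis. Payload 4.5 kg.
Tool frame: the origin (TCP) lies on the centre line of the jaws, within the pads' length; the fingertips stand 8 mm ahead of it and the grasp point (between the pads) lies 11 mm behind it; z points along the fingers, y is the line along which they close (so a half turn about z gives the same grasp; the last joint's range is limited). The gripper opens to 85 mm and grips with 20 to 120 N. Pads are 22 mm wide; open, the fingers measure 114 mm over their backs; the gripper's body (76 mm by 85 mm) begins 54 mm behind the grasp point. The pads swing forward as they close: fully open they stand 13 mm farther back than shut.
Start: joints at [1.317, 0.689, -0.195, 1.565, 0.157, 0.902, -0.215], TCP at [0.177, -0.599, 0.239] pointing down, gripper open.
Joint ranges: [-3.01, 3.01], [-0.46, 2.08], [-1.47, 1.51], [0.13, 2.56], [-1, 4.14], [0.04, 2.09], [-2.66, 2.66]. Speed limits (rad/s): [2.57, 2.57, 3.14, 3.14, 3.14, 3.14, 3.14].

INTERFACE

Orientations are given as a rotation vector (axis times angle).
In Python, from bench import observe, capture, camera_info, finish_job gives the robot as it stands. The module is installed in compiled form; this text tells all that it offers.
- The arm moves only by the shell command python3 -m pendant 'ROWS'. ROWS is JSON, a list that holds one entry, the list of rows, each a list of 7 numbers: the shift along the tool's x, y, z each as a share of 0.4 m, from -1 to 1, then the turn, a rotation vector about the tool's x, y, z each as a share of 180 degrees, from -1 to 1, then the closure, from -1 (fully open) to 1 (shut). A call has 1 to 8 rows; each row is the pose to reach, as a shift and turn from the pose commanded when the call began, along the tool's axes at that moment, turning the shorter way round; what a row does not reach only later rows make up. A row lasts 1/8 s, in which the tool goes at most 62.5 mm and 10.7 degrees, less where a joint would pass 70% of its speed; a pose out of reach is approached as far as the arm can. A call with a number of a shift or a turn outside -1 to 1 is refused whole. A call with a gripper value outside its range is refused whole. The fingers move at their own pace and stop on an object; the grip force is fixed at half the most. Time passes only in rows, so rows that repeat a pose let the fingers close. It gives the time, the measured TCP pose, the force, the opening and the grip force at its end, in the units of the state.
- observe(): the state, without advancing time (a new reading comes with each control period).
- capture(name): name is "scene" or "top" or "wrist"; returns the picture (400x640x3 uint8, red, green, blue); there is no depth.
- camera_info(name): a dict with "fx", "fy", "cx", "cy" (pixels), "T" (4x4, takes a point from camera to world coordinates); the wrist camera has in their place "T_tool_cam" (4x4, takes a point from camera to tool coordinates, whose origin is the TCP and whose axes are the flange's). Camera axes: x right, y down, z forward; pixel columns grow to the right and rows downward; lengths in m; the calibration is good to about 2 mm. A picture is of the moment at which its call begins: read the wrist's pose just before it. camera_info takes no time and is no camera call.
- finish_job(): hands the job in; it is judged then, once.
The state is a dict: "clock": time; "joint_positions": joint angles; "joint_vel": joint speeds; "tau": joint torques, N m; "eef_pos": TCP position; "ee_rot": TCP orientation; "wrist_force": force on the tool from outside, world axes, zero at the start; "moment": the same for the moment, N m; "width": finger opening in m; "gripper_force": force on a finger pad.
Only numpy, scipy, OpenCV 4.12 (cv2) and the standard library are available. Lean on these libraries where they do the work, as an engineer would, in place of code of your own. Each camera call takes 0.05 s, during which the arm holds its last target. There are 200 camera calls.

TASK

On the coffee grinder, swing the setting arm round until it lines up with the single raised fin on the rim (not the pair of fins). Then lock the setting: run the big hex jam nut clockwise down its threaded spindle onto the arm's collar and tighten it to about 0.75 Nm: at least 0.5 Nm and never above 1.1 Nm. Leave it tight, with the arm still on the fin, and do not knock or push the other things on the worktop.

Things in the scene. Friction and masses are not known exactly. Their poses are not given: they have to be found in the camera images.
- grinder: Fixed round coffee grinder with its hopper taken off: body 128 mm across, its round top flange 180 mm across, flange top at z = 125 mm. Origin on the vertical spindle axis at the worktop, z up; its x axis points out to the single fin. Everything that turns on it turns about this axis. The bare threaded spindle, 18 mm thick, ends at z = 188 mm.
- single_fin (a point): Top centre of the single small raised fin on the flange rim: 11 mm radially, 5 mm wide, 8 mm high, centred 82.5 mm from the axis (on the grinder's x axis).
- double_fin (a point): Point midway between the pair of like fins on the rim, 10 mm apart, 1.25 rad anticlockwise (seen from above) from the single fin, top at z = 133 mm. Not the wanted setting.
- setting_post (a point): Top centre of the upright round black post, 12 mm thick, 32 mm tall (z = 135 to 167 mm), on the setting arm, 68 mm from the spindle axis. The direction from the axis to the post is the setting.
- grind_arm: The setting arm: dark flat bar, 14 mm wide, top at z = 135 mm, from a collar (36 mm across, top z = 141 mm) on the spindle axis out to 74 mm. Origin on the axis at worktop height, x along the arm. Stiff (0.25 Nm, 4 N at the post), stays where left. Range: from 0.5 rad clockwise to 1.4 rad anticlockwise of the single fin; starts 0.5 to 1.1 rad anticlockwise of it.
- nut_under (a point): Centre of the underside of the steel hex jam nut on the spindle: 40 mm across flats, 46 mm over corners, 22 mm tall, z up. Its x axis is square to a pair of flats (they repeat every 60 degrees). Clockwise from above lowers it 6 mm a turn. It starts 2.0 to 3.2 rad above its seat; the exact angle where it lands must be felt.
- seat (a point): Where the nut's underside centre just touches its seat on the collar: on the axis, z = 142 mm. Turning the nut takes a steady 0.12 Nm (thread friction); once it lands the torque jumps to 0.18 Nm and climbs by 2 Nm per rad. Let go, it springs back to about 0.09 rad of wind-up and stays there under load.
- tamper: Bystander: loose steel coffee tamper, 58 mm across, 80 mm tall, standing about 145 mm from the grinder's axis; origin under its base.
- dosing_cup: Bystander: loose steel cup, 60 mm across, 50 mm tall, about 145 mm from the grinder's axis on the other side; origin under its base.
- mug: Bystander: white mug, 80 mm across, 90 mm tall; origin under its base.
- jar: Bystander: glass jar, 72 mm across, 100 mm tall; origin under its base.
- hopper: Bystander: the grinder's grey hopper bowl, 120 mm across, 100 mm tall; origin under its base.
Mind the look-alikes: they are no part of the job. What is shaped like the grinder but purple or red is not meant.

How it is judged:
By the outcome, as a careful person would: the job done as asked, in the order asked, and still so for the second after the job is handed in, with the robot touching nothing.
It also fails if it takes over 67 s, if anything falls off the work surface, if the arm or the gripper's body presses on something with over 40 N, if the wrist force passes 120 N, or if a joint passes its speed limit or range.

## Working session

There is one attempt and no reset: what is moved stays moved. The work goes in short steps, Python scripts to look and compute and a shell command to move; the robot and the scene stay as the last step left them, time stands still between calls to the robot, and variables do not carry over. Pictures are saved under pics/ and viewed, at most 10 in all, crops included, and the job is handed in when it is done.

```bash
mkdir -p pics
python3 - <<'E'
from bench import *
import cv2,numpy as np
s=observe()
for k,v in s.items(): print(k,np.round(v,3).tolist())
for n in("scene","top"):
    im=capture(n);cv2.imwrite(f"pics/{n}0.png",im[:,:,::-1])
    c=camera_info(n);print({k:np.round(v,4).tolist() for k,v in c.items()})
print(np.round(camera_info("wrist")["T_tool_cam"],4).tolist(),camera_info("wrist")["fx"])
E
```

```text
clock 0.0
joint_positions [1.317, 0.69, -0.194, 1.566, 0.157, 0.902, -0.215]
joint_vel [-0.001, 0.001, 0.001, -0.001, -0.001, -0.0, -0.001]
tau [0.001, -53.96, -1.266, -15.854, 0.009, 0.01, -0.0]
eef_pos [0.177, -0.599, 0.238]
ee_rot [-3.107, -0.45, 0.001]
wrist_force [0.009, -0.342, -1.099]
moment [0.021, 0.021, 0.026]
gripper_force 0.0
width 0.086
{'fx': 383.2849, 'fy': 383.2849, 'cx': 320.9716, 'cy': 190.0936, 'T': [[-0.8652, 0.3663, -0.3423, 0.905], [0.5013, 0.6358, -0.5869, 0.6283], [0.0027, -0.6794, -0.7337, 0.8984], [0.0, 0.0, 0.0, 1.0]]}
{'fx': 464.2168, 'fy': 464.2168, 'cx': 318.8939, 'cy': 195.4229, 'T': [[-0.0079, -0.9979, 0.0639, 0.4324], [-1.0, 0.0079, -0.0009, 0.0194], [0.0004, -0.064, -0.998, 1.4323], [0.0, 0.0, 0.0, 1.0]]}
[[0.0005, -0.9618, -0.2739, 0.0702], [1.0, 0.0004, 0.0003, -0.0006], [-0.0001, -0.2739, 0.9618, -0.1337], [0.0, 0.0, 0.0, 1.0]] 295.9078586784501
```

View pics/top0.png

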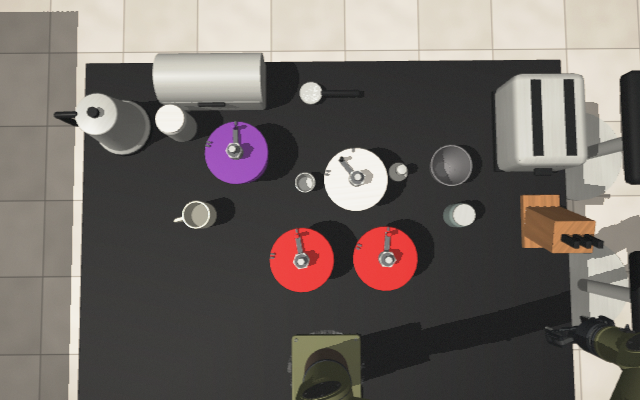

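View pics/scene0.png

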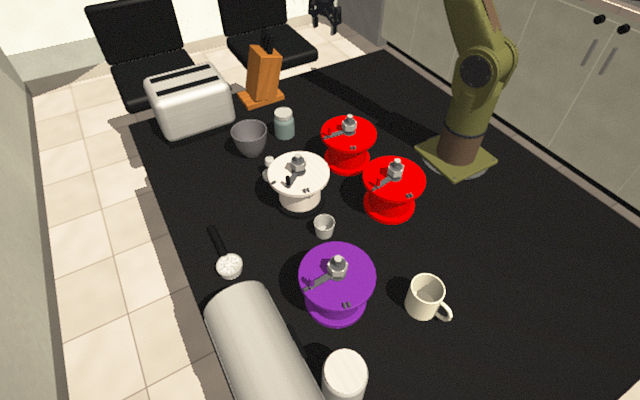

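Top view: the white grinder is at (356,179). The look-alikes are purple at (236,152) and red at (302,259) and (385,258). The white one fits because purple and red are excluded. The tamper is at (398,172) and the cup at (305,183). Next I measure the flange and confirm in an enlarged crop.

```bash
cat > h.py <<'E'
from bench import *
import cv2,numpy as np
from scipy.spatial.transform import Rotation as R
def ray(ci,T,uv,z):
    d=T[:3,:3]@np.array([(uv[0]-ci["cx"])/ci["fx"],(uv[1]-ci["cy"])/ci["fy"],1]);o=T[:3,3]
    return o+d*(z-o[2])/d[2]
def proj(ci,T,p):
    q=T[:3,:3].T@(np.asarray(p)-T[:3,3]);return np.array([ci["fx"]*q[0]/q[2]+ci["cx"],ci["fy"]*q[1]/q[2]+ci["cy"]])
def wristT(s):
    T=np.eye(4);T[:3,:3]=R.from_rotvec(s["ee_rot"]).as_matrix();T[:3,3]=s["eef_pos"]
    return T@np.array(camera_info("wrist")["T_tool_cam"])
E
python3 - <<'E'
from h import *
im=cv2.imread("pics/top0.png");ci=camera_info("top");T=np.array(ci["T"])
hsv=cv2.cvtColor(im,cv2.COLOR_BGR2HSV)
m=((hsv[...,1]<50)&(hsv[...,2]>170)).astype(np.uint8)
r=np.zeros_like(m);r[140:218,318:392]=1;m*=r
cs,_=cv2.findContours(m,cv2.RETR_EXTERNAL,cv2.CHAIN_APPROX_NONE)
c=max(cs,key=cv2.contourArea);(u,v),rad=cv2.minEnclosingCircle(c);e=cv2.fitEllipse(cv2.convexHull(c))
print(u,v,rad,e)
for uv in((u,v),e[0]):print(ray(ci,T,uv,.125),"r",rad/ci["fx"]*(1.4323-.125))
cv2.imwrite("pics/crop1.png",cv2.resize(im[140:220,290:415],None,fx=6.4,fy=6.4,interpolation=cv2.INTER_CUBIC))
P=ray(ci,T,e[0],.125)
print(proj(ci,T,[P[0],P[1],.188]))
E
```

```text
355.4067687988281 179.0 31.73544692993164 ((355.4163513183594, 179.0259246826172), (62.382022857666016, 63.4160041809082), 89.5124282836914)
[ 0.56193881 -0.0854746   0.125     ] r 0.0893714953021161
[ 0.56186496 -0.08550075  0.125     ] r 0.0893714953021161
[357.26332952 176.7051058 ]
```

View pics/crop1.png

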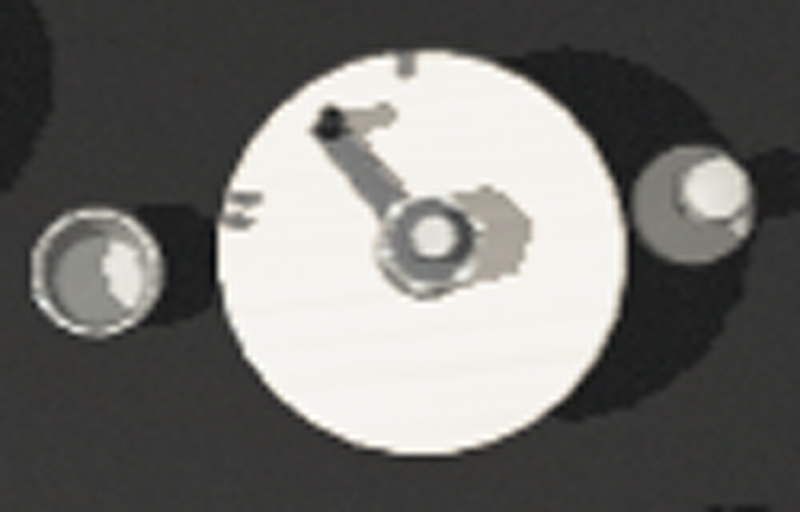

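The crop confirms it. White grinder: single fin at crop (404,64), pair of fins at (240,211), black post on the arm at (329,122). Only the fin at the top stands alone.

```bash
cat >> h.py <<'E'
def rel(p,yaw,s=None):
    """tool-frame shift/0.4, turn/pi to put TCP at p, pointing down, tool x at world angle yaw"""
    s=s or observe();R0=R.from_rotvec(s["ee_rot"])
    Rt=R.from_matrix(np.array([[np.cos(yaw),np.sin(yaw),0],[np.sin(yaw),-np.cos(yaw),0],[0,0,-1]]))
    return np.round(R0.inv().apply(np.array(p)-s["eef_pos"])/.4,4),np.round((R0.inv()*Rt).as_rotvec()/np.pi,4)
def yaw(s):
    x=R.from_rotvec(s["ee_rot"]).as_matrix()[:,0];return np.arctan2(x[1],x[0])
E
python3 - <<'E'
from h import *
ci=camera_info("top");T=np.array(ci["T"]);f=lambda u,v:(290+u/6.4-.4,140+v/6.4-.4)
C=np.array([.5619,-.0855])
for n,uv,z in(("fin",(404,60),.133),("dbl",(240,211),.133),("post",(329,120),.167),("spindle",(434,236),.188)):
    p=ray(ci,T,f(*uv),z);d=p[:2]-C;print(n,p,np.hypot(*d),np.arctan2(d[1],d[0]))
    if n=="post":ph=np.arctan2(d[1],d[0]);q=np.append(C+.068*d/np.hypot(*d),.26)
s=observe();print("yaw",yaw(s))
for y in(ph,ph+np.pi):print(y,*rel(q,y))
E
```

```text
fin [ 0.64632023 -0.07836345  0.133     ] 0.08472134196425067 0.08433548300549532
dbl [ 0.57994326 -0.00542712  0.133     ] 0.08208060739692426 1.349162592673477
post [ 0.61502054 -0.04330788  0.167     ] 0.06783779662321039 0.671238084792965
spindle [ 0.56248432 -0.08591068  0.188     ] 0.0007142009620672475 -0.6126291813320783
yaw 0.2879052238018361
0.671238084792965 [ 1.4441 -1.0209 -0.052 ] [-5.00e-04 -1.00e-04 -1.22e-01]
3.812830738382758 [ 1.4441 -1.0209 -0.052 ] [-1.00e-04  7.00e-04  8.78e-01]
```

```bash
python3 -m pendant '[[[0.12,-0.085,-0.05,0,0,-0.015,-1],[0.24,-0.17,-0.05,0,0,-0.03,-0.5],[0.36,-0.255,-0.05,0,0,-0.045,-0.1],[0.48,-0.34,-0.05,0,0,-0.06,-0.1],[0.6,-0.425,-0.05,0,0,-0.075,-0.1],[0.72,-0.51,-0.05,0,0,-0.09,-0.1],[0.84,-0.594,-0.05,0,0,-0.105,-0.1],[0.96,-0.68,-0.05,0,0,-0.122,-0.1]]]'
python3 - <<'E'
from h import *
s=observe();print(np.round(s["joint_positions"],3),s["width"],yaw(s),*rel([.6151,-.0432,.26],.671))
E
```

```text
clock: 1.1
eef_pos: [0.4692, -0.228, 0.2591]
ee_rot: [2.966, 1.037, -0.001]
wrist_force: [1.0, -0.2, 0.6]
width: 0.0472
gripper_force: 0.0
[ 0.546  0.535 -0.287  1.848  0.205  0.788 -0.746] 0.0472059154407547 0.6725180904830059 [ 0.5731 -0.1342 -0.0025] [-0.      0.0001  0.0005]
```

```bash
python3 -m pendant '[[[0.14,-0.034,0,0,0,0,-0.1],[0.28,-0.067,0,0,0,0,-0.1],[0.42,-0.1,0,0,0,0,-0.1],[0.53,-0.125,0,0,0,0,-0.1],[0.573,-0.134,0,0,0,0,-0.1],[0.573,-0.134,0,0,0,0,-0.1]]]'
python3 - <<'E'
from h import *
s=observe();im=capture("wrist");cv2.imwrite("pics/w1.png",im[:,:,::-1])
ci=camera_info("wrist");T=wristT(s)
print(np.round(s["joint_positions"],3),s["eef_pos"],s["moment"])
for p in([.5619,-.0855,.188],[.6151,-.0432,.167],[.6441,-.0781,.133]):print(proj(ci,T,p))
E
```

```text
clock: 1.85
eef_pos: [0.6144, -0.0446, 0.2588]
ee_rot: [-2.966, -1.036, 0.002]
wrist_force: [-0.6, -0.7, -0.5]
width: 0.0471
gripper_force: 0.0
[ 0.143  0.66  -0.259  1.568  0.196  0.94  -1.079] [ 0.61443895 -0.04459351  0.25877732] [-0.07020887  0.0529786  -0.00916538]
[314.47154639 293.63936744]
[314.58192035 203.75532483]
[364.71454528 191.78404433]
```

View pics/w1.png

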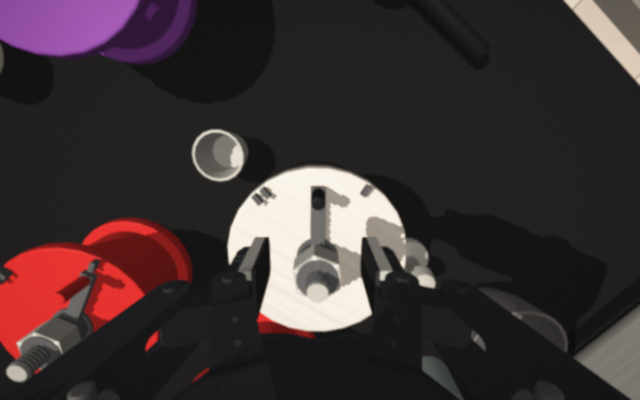

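Wrist view: spindle tip at (318,293), post at (317,190–208), single fin at (367,189), pair of fins at (263,195). All agree with the prediction to about 3 px. I go down and grip the post.

```bash
python3 -m pendant '[[[0,0.002,0.1,0,0,0,-0.1],[0,0.004,0.2,0,0,0,-0.1],[0,0.004,0.26,0,0,0,-0.1],[0,0.004,0.275,0,0,0,-0.1],[0,0.004,0.275,0,0,0,0.3],[0,0.004,0.275,0,0,0,1],[0,0.004,0.275,0,0,0,1],[0,0.004,0.275,0,0,0,1]]]'
python3 - <<'E'
from h import *
s=observe();P=np.array(s["eef_pos"]);print(P,yaw(s),np.round(s["joint_positions"],3),s["width"],s["gripper_force"],s["moment"])
d=P[:2]-[.5619,-.0855];print(np.hypot(*d),np.arctan2(d[1],d[0]))
# arc
R0=R.from_rotvec(s["ee_rot"]);C=np.array([.5619,-.0855,P[2]])
for t in np.arange(.08,.65,.08):
    q=C+R.from_rotvec([0,0,-t]).apply(P-C);print(np.round(t,2),np.round(R0.inv().apply(q-P)/.4,4),np.round(t/np.pi,4))
E
```

```text
clock: 2.9
eef_pos: [0.6162, -0.0466, 0.1508]
ee_rot: [2.965, 1.033, 0.003]
wrist_force: [-1.8, -0.4, 6.7]
width: 0.0102
gripper_force: 58.7
[ 0.61619283 -0.04663728  0.15075301] 0.6707022698213898 [ 0.126  0.793 -0.225  1.668  0.248  0.707 -1.124] 0.010219355634172344 58.71969759464264 [-0.11477288  0.39216031 -0.0115078 ]
0.0667684274396023 0.6212504469631865
0.08 [-0.0012  0.0133  0.    ] 0.0255
0.16 [-0.0034  0.0265  0.    ] 0.0509
0.24 [-0.0067  0.0394  0.0001] 0.0764
0.32 [-0.0111  0.052   0.0001] 0.1019
0.4 [-0.0164  0.0643  0.0001] 0.1273
0.48 [-0.0227  0.0761  0.0001] 0.1528
0.56 [-0.0298  0.0873  0.0001] 0.1783
0.64 [-0.0379  0.0979  0.0001] 0.2037
```

```bash
python3 -m pendant '[[[-0.001,0.013,-0.004,0,0,0.0255,1],[-0.003,0.0265,-0.004,0,0,0.051,1],[-0.007,0.039,-0.004,0,0,0.076,1],[-0.011,0.052,-0.004,0,0,0.102,1],[-0.016,0.064,-0.004,0,0,0.127,1],[-0.023,0.076,-0.004,0,0,0.153,1],[-0.03,0.087,-0.004,0,0,0.178,1],[-0.03,0.087,-0.004,0,0,0.178,1]]]'
python3 - <<'E'
from h import *
s=observe();print(s["eef_pos"],yaw(s),s["width"],s["gripper_force"],s["wrist_force"])
im=capture("wrist");cv2.imwrite("pics/w2.png",im[100:400,170:470,::-1].repeat(2,0).repeat(2,1))
E
```

```text
clock: 3.9
eef_pos: [0.6295, -0.0801, 0.1509]
ee_rot: [-3.136, -0.178, -0.006]
wrist_force: [4.8, 1.4, -6.2]
width: 0.0096
gripper_force: 58.6
[ 0.62948001 -0.08014361  0.15093527] 0.1134338239056257 0.009578544582671824 58.63867163658142 [ 4.84788801  1.41352963 -6.22397488]
```

View pics/w2.png

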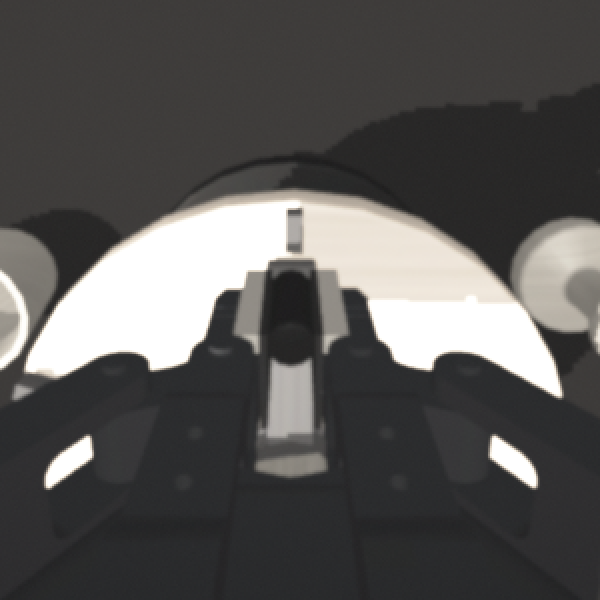

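Close view: fin at crop (294,230), arm tip and post at about (292,300). The arm lies about 0.01 rad short of the fin, so I nudge it, release, rise and check.

```bash
python3 -m pendant '[[[0,0.002,0,0,0,0.003,1],[0,0.002,0,0,0,0.003,1],[0,0.002,0,0,0,0.003,-0.1],[0,0.002,0,0,0,0.003,-0.1],[0,0.002,-0.06,0,0,0.003,-0.1],[0,0.002,-0.18,0,0,0.003,-0.1],[0,0.002,-0.275,0,0,0.003,-0.1],[0,0.002,-0.275,0,0,0.003,-0.1]]]'
python3 - <<'E'
from h import *
s=observe();print(s["eef_pos"],yaw(s),s["width"],np.round(s["joint_positions"],3))
im=capture("wrist")[:,:,::-1];cv2.imwrite("pics/w3full.png",im);cv2.imwrite("pics/w3.png",cv2.resize(im[140:330,220:420],None,fx=3,fy=3,interpolation=cv2.INTER_CUBIC))
ci=camera_info("wrist");T=wristT(s)
for C in([.5619,-.0855],[.5635,-.0875]):print(proj(ci,T,C+[.188]))
E
```

```text
clock: 4.95
eef_pos: [0.6297, -0.0824, 0.2648]
ee_rot: [3.136, 0.16, 0.011]
wrist_force: [-0.3, 0.7, -0.1]
width: 0.047
gripper_force: 0.0
[ 0.62967139 -0.08243603  0.26477569] 0.1021250300147747 0.04696919842838338 [ 0.101  0.669 -0.08   1.514  0.062  0.954 -1.466]
[310.95015076 291.2757044 ]
[313.60420297 289.76582434]
```

View pics/w3.png

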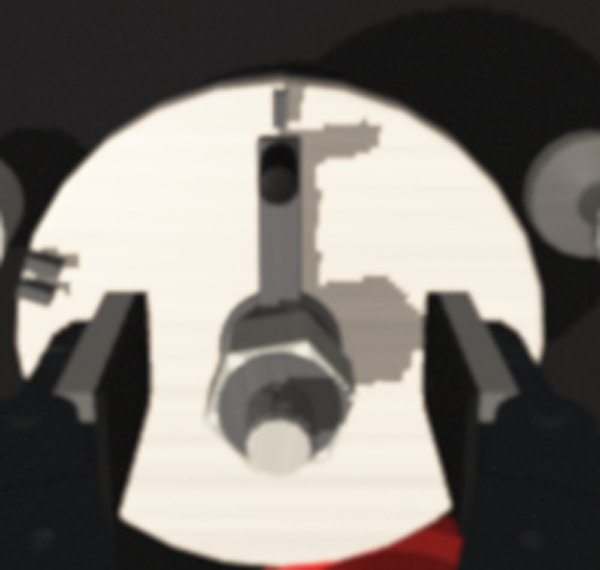

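Arm centre line at x≈280, fin at x≈279.5 (crop): aligned. Spindle tip at crop (278,448), and the nut's top edge that faces outward runs from (228,352) to (318,340). From these I get the nut's angle.

Run:
```python
from h import *
s=observe();ci=camera_info("wrist");T=wristT(s);f=lambda u,v:(220+u/3-.3,140+v/3-.3)
C=ray(ci,T,f(278,448),.188)[:2];print("C",C)
P=[ray(ci,T,f(*p),.1665)[:2] for p in((228,352),(318,340),(352,385),(210,410))]
for p in P:d=p-C;print(np.hypot(*d),np.degrees(np.arctan2(d[1],d[0])))
d=P[1]-P[0];n=np.degrees(np.arctan2(d[1],d[0]))+90;print(np.hypot(*d),"flat normal",n,"yaw",np.degrees(yaw(s)))
a=ray(ci,T,f(280,136),.135)[:2]-C;b=ray(ci,T,f(279.5,90),.133)[:2]-C
print("arm,fin",np.arctan2(a[1],a[0]),np.arctan2(b[1],b[0]))
```

```text
C [ 0.56356778 -0.08611571]
0.022474185820689017 45.65588507285737
0.023829778490525068 -22.27473281722753
0.022245355063100346 -66.37899621450484
0.019983003981317835 99.57823278438823
0.025894020260124676 flat normal 14.179091765874205 yaw 5.855958728451065
arm,fin 0.09751717834574061 0.09989046335869979
```

Run:
```python
from h import *
s=observe();print(rel([.5635,-.0868,.262],np.radians(164)))
```

```text
(array([-0.1622, -0.0052,  0.0009]), array([ 1.200e-03,  2.000e-04, -8.786e-01]))
```

```bash
python3 -m pendant '[[[-0.04,0,0,0,0,-0.055,-0.45],[-0.08,-0.002,0,0,0,-0.11,-0.45],[-0.12,-0.004,0,0,0,-0.165,-0.45],[-0.15,-0.005,0,0,0,-0.22,-0.45],[-0.162,-0.005,0,0,0,-0.275,-0.45],[-0.162,-0.005,0,0,0,-0.33,-0.45],[-0.162,-0.005,0,0,0,-0.385,-0.45],[-0.162,-0.005,0,0,0,-0.44,-0.45]]]'
python3 -m pendant '[[[0,0,0,0,0,-0.055,-0.45],[0,0,0,0,0,-0.11,-0.45],[0,0,0,0,0,-0.165,-0.45],[0,0,0,0,0,-0.22,-0.45],[0,0,0,0,0,-0.275,-0.45],[0,0,0,0,0,-0.33,-0.45],[0,0,0,0,0,-0.385,-0.45],[0,0,0,0,0,-0.439,-0.45]]]'
python3 - <<'E'
from h import *
s=observe();print(s["eef_pos"],np.degrees(yaw(s)),s["width"],np.round(s["joint_positions"],3));print(rel([.5635,-.0868,.149],np.radians(164)))
im=capture("wrist")[:,:,::-1];cv2.imwrite("pics/w4.png",cv2.resize(im[150:400,170:470],None,fx=2.3,fy=2.3,interpolation=cv2.INTER_CUBIC))
ci=camera_info("wrist");print(proj(ci,wristT(s),[.5635,-.0868,.188]))
E
```

```text
clock: 6.0
eef_pos: [0.5619, -0.0867, 0.2595]
ee_rot: [-2.307, -2.129, 0.004]
wrist_force: [0.3, -0.3, 0.4]
width: 0.0618
gripper_force: 0.0
clock: 7.0
eef_pos: [0.562, -0.0868, 0.2595]
ee_rot: [-0.425, -3.11, 0.001]
wrist_force: [-1.6, 0.2, -0.0]
width: 0.0618
gripper_force: 0.0
[ 0.56201542 -0.08677724  0.25948968] 164.4399013896071 0.06181050661341136 [ 0.56   0.711 -0.872  1.693  0.617  1.04   0.779]
(array([-0.0044,  0.0012,  0.2762]), array([-0.0003, -0.0009,  0.0024]))
[314.48526909 214.30256511]
```

View pics/w4.png

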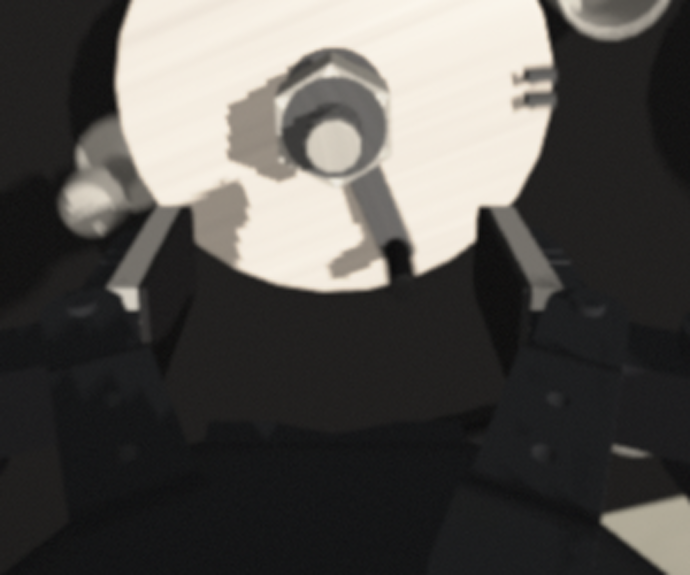

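View from above the nut: spindle tip at crop (333,145), 1 px from prediction. The nut's flats (x≈278 and 388) lie parallel to the jaws. I go down and grip.

```bash
python3 -m pendant '[[[-0.002,0,0.1,0,0,0,-0.45],[-0.004,0.001,0.2,0,0,0.002,-0.45],[-0.004,0.001,0.26,0,0,0.002,-0.45],[-0.004,0.001,0.274,0,0,0.002,-0.45],[-0.004,0.001,0.274,0,0,0.002,0.3],[-0.004,0.001,0.274,0,0,0.002,1],[-0.004,0.001,0.274,0,0,0.002,1],[-0.004,0.001,0.274,0,0,0.002,1]]]'
python3 - <<'E'
from h import *
s=observe();print(s["eef_pos"],np.degrees(yaw(s)),s["width"],s["gripper_force"],np.round(s["joint_positions"],3),s["moment"],s["wrist_force"])
E
```

```text
clock: 8.05
eef_pos: [0.5646, -0.0876, 0.152]
ee_rot: [0.446, 3.11, -0.004]
wrist_force: [-4.0, -4.2, 6.6]
width: 0.0389
gripper_force: 60.4
[ 0.56455652 -0.08761029  0.15200393] 163.67606280758983 0.03893406787038447 60.38859564810991 [ 0.499  0.839 -0.763  1.795  0.771  0.835  0.638] [-0.82037333  0.854047    0.04502027] [-4.04718956 -4.15339061  6.55216498]
```

```bash
cat > st.py <<'E'
from h import *
s=observe();print(np.round(s["eef_pos"],4),"yaw",round(np.degrees(yaw(s)),2),"w",round(s["width"],4),"j",np.round(s["joint_positions"],2),"M",np.round(s["moment"],3),"F",np.round(s["wrist_force"],1))
E
python3 -m pendant '[[[0,0,0,0,0,0.05,1],[0,0,0.001,0,0,0.1,1],[0,0,0.001,0,0,0.15,1],[0,0,0.0015,0,0,0.2,1],[0,0,0.002,0,0,0.25,1],[0,0,0.002,0,0,0.3,1],[0,0,0.0025,0,0,0.35,1],[0,0,0.003,0,0,0.4,1]]]'
python3 st.py
```

```text
clock: 9.05
eef_pos: [0.5633, -0.0887, 0.1508]
ee_rot: [2.195, 2.247, -0.007]
wrist_force: [-6.6, -5.1, 8.1]
width: 0.0389
gripper_force: 61.1
[ 0.5633 -0.0887  0.1508] yaw 91.36 w 0.0389 j [ 0.32  0.77 -0.43  1.81  0.48  0.68 -0.36] M [-1.172  1.375  0.14 ] F [-6.6 -5.1  8.1]
```

```bash
python3 -m pendant '[[[-0.001,-0.001,0,0,0,0.045,1],[-0.002,-0.002,0,0,0,0.09,1],[-0.002,-0.002,0,0,0,0.135,1],[-0.002,-0.002,0,0,0,0.18,1],[-0.002,-0.002,0,0,0,0.215,1]]]'
python3 st.py
```

```text
clock: 9.68
eef_pos: [0.5622, -0.0885, 0.1502]
ee_rot: [2.814, 1.396, -0.006]
wrist_force: [-7.0, -4.3, 3.6]
width: 0.0391
gripper_force: 60.6
[ 0.5622 -0.0885  0.1502] yaw 52.78 w 0.0391 j [ 0.21  0.74 -0.24  1.81  0.28  0.62 -0.85] M [-0.808  1.214  0.127] F [-7.  -4.3  3.6]
```

```bash
for i in 1; do python3 -m pendant '[[[0,0,0,0,0,0.025,1],[0,0,0,0,0,0.05,1],[0,0,0,0,0,0.05,1]]]'; python3 st.py; done; python3 -m pendant '[[[0,0,0,0,0,0.025,1],[0,0,0,0,0,0.05,1],[0,0,0,0,0,0.05,1]]]'; python3 st.py
```

```text
clock: 10.05
eef_pos: [0.562, -0.0884, 0.1501]
ee_rot: [2.913, 1.175, -0.007]
wrist_force: [-5.5, -3.5, 4.9]
width: 0.0388
gripper_force: 59.7
[ 0.562  -0.0884  0.1501] yaw 43.94 w 0.0388 j [ 0.19  0.74 -0.2   1.82  0.24  0.61 -0.95] M [-0.765  1.105 -0.132] F [-5.5 -3.5  4.9]
clock: 10.42
eef_pos: [0.5619, -0.0882, 0.15]
ee_rot: [2.996, 0.943, -0.007]
wrist_force: [-5.7, -3.6, 3.3]
width: 0.0388
gripper_force: 59.7
[ 0.5619 -0.0882  0.15  ] yaw 34.95 w 0.0388 j [ 0.16  0.74 -0.15  1.82  0.18  0.6  -1.06] M [-0.757  1.192 -0.136] F [-5.7 -3.6  3.3]
```

```bash
python3 -m pendant '[[[0,0,0,0,0,0.025,1],[0,0,0,0,0,0.05,1]]]'; python3 st.py; python3 -m pendant '[[[0,0,0,0,0,0.02,1],[0,0,0,0,0,0.04,1]]]'; python3 st.py
```

```text
clock: 10.68
eef_pos: [0.5618, -0.088, 0.1499]
ee_rot: [-3.062, -0.704, 0.007]
wrist_force: [-6.2, -2.7, 2.6]
width: 0.0388
gripper_force: 60.5
[ 0.5618 -0.088   0.1499] yaw 25.88 w 0.0388 j [ 0.14  0.74 -0.11  1.82  0.13  0.6  -1.17] M [-0.63   1.202  0.099] F [-6.2 -2.7  2.6]
clock: 10.92
eef_pos: [0.5616, -0.0879, 0.1498]
ee_rot: [3.1, 0.511, -0.007]
wrist_force: [-5.8, -2.7, 1.8]
width: 0.039
gripper_force: 60.4
[ 0.5616 -0.0879  0.1498] yaw 18.71 w 0.039 j [ 0.12  0.74 -0.07  1.82  0.09  0.59 -1.26] M [-0.606  1.19   0.132] F [-5.8 -2.7  1.8]
```

Turned 145°, not landed yet. I go on in small steps and read while moving.

```bash
python3 -m pendant '[[[0,0,0,0,0,0.02,1],[0,0,0,0,0,0.04,1]]]'; python3 st.py; python3 -m pendant '[[[0,0,0,0,0,0.02,1],[0,0,0,0,0,0.04,1]]]'; python3 st.py
```

```text
clock: 11.18
eef_pos: [0.5616, -0.0877, 0.1496]
ee_rot: [-3.126, -0.315, 0.008]
wrist_force: [-5.9, -2.5, 1.7]
width: 0.0389
gripper_force: 60.3
[ 0.5616 -0.0877  0.1496] yaw 11.52 w 0.0389 j [ 0.1   0.74 -0.04  1.82  0.05  0.59 -1.34] M [-0.617  1.201  0.157] F [-5.9 -2.5  1.7]
clock: 11.42
eef_pos: [0.5616, -0.0875, 0.1495]
ee_rot: [3.139, 0.119, -0.008]
wrist_force: [-6.4, -2.2, 1.2]
width: 0.0388
gripper_force: 60.3
[ 0.5616 -0.0875  0.1495] yaw 4.33 w 0.0388 j [ 0.08  0.74 -0.    1.82  0.01  0.58 -1.43] M [-0.634  1.206  0.16 ] F [-6.4 -2.2  1.2]
```

```bash
python3 -m pendant '[[[0,0,0,0,0,0.02,1],[0,0,0,0,0,0.04,1]]]'; python3 st.py; python3 -m pendant '[[[0,0,0,0,0,0.02,1],[0,0,0,0,0,0.04,1]]]'; python3 st.py
```

```text
clock: 11.68
eef_pos: [0.5615, -0.0873, 0.1495]
ee_rot: [3.14, -0.078, -0.008]
wrist_force: [-6.1, -2.1, 1.1]
width: 0.039
gripper_force: 60.7
[ 0.5615 -0.0873  0.1495] yaw -2.84 w 0.039 j [ 0.06  0.74  0.03  1.82 -0.04  0.58 -1.51] M [-0.571  1.188  0.342] F [-6.1 -2.1  1.1]
clock: 11.92
eef_pos: [0.5615, -0.0871, 0.1493]
ee_rot: [3.129, -0.273, -0.008]
wrist_force: [-5.8, -2.1, -0.1]
width: 0.0391
gripper_force: 61.5
[ 0.5615 -0.0871  0.1493] yaw -9.96 w 0.0391 j [ 0.03  0.74  0.06  1.83 -0.08  0.58 -1.6 ] M [-0.533  1.22   0.59 ] F [-5.8 -2.1 -0.1]
```

The nut landed: torque 0.34 then 0.59 Nm, a slope of 2 Nm/rad. About 0.08 rad more is needed.

```bash
python3 -m pendant '[[[0,0,0,0,0,0.014,1],[0,0,0,0,0,0.027,1]]]'; python3 st.py
```

```text
clock: 12.18
eef_pos: [0.5616, -0.087, 0.1493]
ee_rot: [3.115, -0.403, -0.008]
wrist_force: [-5.5, -2.6, -0.7]
width: 0.0388
gripper_force: 61.9
[ 0.5616 -0.087   0.1493] yaw -14.73 w 0.0388 j [ 0.02  0.74  0.09  1.83 -0.11  0.58 -1.65] M [-0.504  1.138  0.656] F [-5.5 -2.6 -0.7]
```

```bash
python3 -m pendant '[[[0,0,0,0,0,0.005,1],[0,0,0,0,0,0.01,1]]]'; python3 st.py
```

```text
clock: 12.42
eef_pos: [0.5616, -0.0869, 0.1493]
ee_rot: [3.108, -0.45, -0.008]
wrist_force: [-4.9, -1.9, -0.6]
width: 0.0388
gripper_force: 62.0
[ 0.5616 -0.0869  0.1493] yaw -16.47 w 0.0388 j [ 0.02  0.74  0.1   1.83 -0.12  0.58 -1.67] M [-0.493  1.134  0.679] F [-4.9 -1.9 -0.6]
```

Torque is about 0.7 Nm by the sensor and about 0.8 by the angle, inside the band both ways. I release, rise and look.

```bash
python3 -m pendant '[[[0,0,0,0,0,0,0.2],[0,0,0,0,0,0,-0.45],[0,0,0,0,0,0,-0.45],[0,0,0,0,0,0,-0.45],[0,0,-0.05,0,0,0,-0.45],[0,0,-0.15,0,0,0,-0.45],[0,0,-0.28,0,0,0,-0.45],[0.07,0,-0.28,0,0,0,-0.45]]]'
python3 -m pendant '[[[0.07,0,0,0,0,0.055,-0.45],[0.07,0,0,0,0,0,-0.45]]]'
python3 st.py
python3 - <<'E'
from h import *
im=capture("wrist")[:,:,::-1];cv2.imwrite("pics/w5.png",cv2.resize(im[110:330,200:440],None,fx=2.5,fy=2.5,interpolation=cv2.INTER_CUBIC))
cv2.imwrite("pics/top1.png",capture("top")[:,:,::-1])
E
```

```text
clock: 13.42
eef_pos: [0.593, -0.0952, 0.267]
ee_rot: [-3.108, 0.453, -0.013]
wrist_force: [-0.1, -1.4, -0.7]
width: 0.0621
gripper_force: 0.0
clock: 13.68
eef_pos: [0.6199, -0.1035, 0.2621]
ee_rot: [3.108, -0.45, 0.004]
wrist_force: [-1.0, -0.4, -1.0]
width: 0.062
gripper_force: 0.0
[ 0.6199 -0.1035  0.2621] yaw -16.48 w 0.062 j [ 0.02  0.67  0.13  1.54 -0.1   0.94 -1.67] M [0.033 0.031 0.003] F [-1.  -0.4 -1. ]
```

View pics/w5.png

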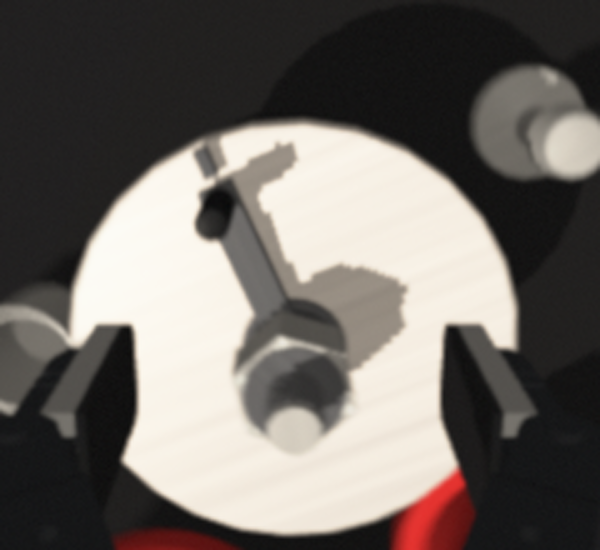

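Here the fin is at crop (206,160), the arm tip at about (218,184) and the spindle at (294,430). I check the arm's angle against the fin by rays.

Run:
```python
from h import *
s=observe();ci=camera_info("wrist");T=wristT(s);f=lambda u,v:(200+u/2.5-.3,110+v/2.5-.3)
C=ray(ci,T,f(294,430),.188)[:2];print("C",C)
for n,uv,z in(("arm tip",(218,184),.135),("fin",(203,150),.133),("fin in",(209,170),.133),("post top",(211,224),.167)):
    d=ray(ci,T,f(*uv),z)[:2]-C;print(n,np.hypot(*d),np.arctan2(d[1],d[0]))
im=cv2.imread("pics/w5.png")[110:320,170:340];cv2.imwrite("pics/w5b.png",cv2.resize(im,None,fx=3.5,fy=2.8,interpolation=cv2.INTER_CUBIC) if 0 else cv2.resize(im,None,fx=2.8,fy=2.8,interpolation=cv2.INTER_CUBIC))
```

```text
C [ 0.56209235 -0.08734842]
arm tip 0.0730895542094269 0.09311812465225115
fin 0.08624940072216815 0.09757807414265247
fin in 0.07873321442237928 0.10983372739375279
post top 0.06751248651454693 0.11772549378272765
```

View pics/w5b.png

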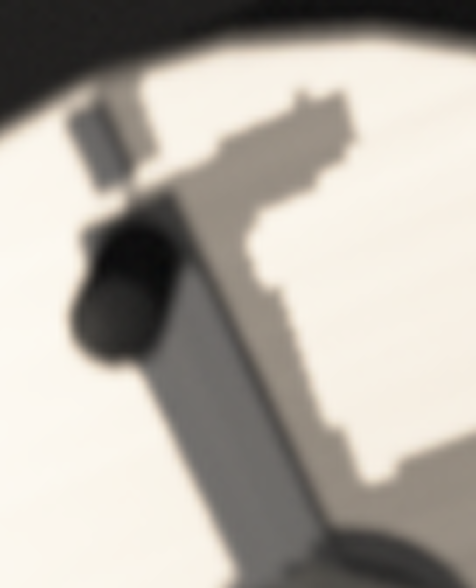

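The enlarged crop shows the arm still pointing at the single fin, with the angles matching to about 0.015 rad. The gripper is clear of everything, so I hand it in.

```bash
python3 -c "
from bench import *
print(finish_job())"
```

```text
the job is handed in; nothing more can be done
None
```

I handed in the job at about 14 s: the setting arm is within about 0.015 rad of the single fin, the jam nut read about 0.7 Nm on the wrist sensor (about 0.8 Nm judged by its angle), and the gripper is clear; I did not check the bystanders in a final picture.

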